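Take the clogged filter out of the bench dust extractor

TASK

The blue-stained filter in the decorating bench's dust extractor is clogged. Switch the extractor off first by pushing its red lever fully over, away from the robot, then pinch the stained cassette's two yellow side catches together, draw the cassette straight up out of its bay, and finish while still holding it in the air, upright, still and by its pinched catches, a few centimetres clear above the machine. Leave the white filter seated, and do not disturb the pots, bottle, bowl and other things around.

Things in the scene. Friction and masses are not known exactly. Their poses are not given: they have to be found in the camera images.
- extractor: fixed white box with grey deck, 200x320x90 mm (x,y,z); origin: centre of underside; z up, x roughly away from the robot. Bays centred at (-37,-60) and (37,-60) mm: slots 29x58 mm (x,y) in a 5 mm lip, floor 50 mm below the deck; either may hold the stained filter. Lever at (0,100) mm. Black outlet stub 25 mm out of the +y side, below the deck
- switch (a joint): red switch lever on the extractor: angle about the extractor's y axis, 0 = on (leans 0.5 rad to the extractor's -x side, the robot's side), 1.0 = fully off (at its stop, leans 0.5 rad to +x, away from the robot). Stays where it is left, moves with under 3 N. It starts somewhere between 0 and 0.25
- switch_tip (a point): centre of the lever's red ball, 26 mm across; the ball is 60 mm from the pivot, on a 10 mm steel rod; the pivot is 22 mm above the deck on a black block 70 x 50 x 25 mm (x, y, z)
- stained: filter cassette, BLUE-stained medium, 140 g, upright in one of the two bays. Origin: centre of underside (seated: 40 mm above the table), z up, y across the catches. Black foot 26x53x25 mm (x,y,z), core 26x26 mm up to z = 92. Yellow press pad on each y side: 20 mm wide, z = 56 to 90, outer faces 60 mm apart at rest, 40 fully pinched. This is the one to take out
- stained_grip (a point): point midway between the stained cassette's two press pads, at the pads' mid height (73 mm above the cassette's underside); pinch along the cassette's y here
- stained_left (a joint): inward travel of the stained cassette's +y catch: 0 at rest, 0.010 m fully pinched. Spring 4 N at rest, 10 N fully in. A lug at its lower end hooks 6 mm under the bay's lip: the cassette cannot rise until both catches are in by 7 mm or more
- stained_right (a joint): the same for the -y catch
- clean: filter cassette, WHITE medium, 140 g, upright in one of the two bays. Origin: centre of underside (seated: 40 mm above the table), z up, y across the catches. Black foot 26x53x25 mm (x,y,z), core 26x26 mm up to z = 92. Yellow press pad on each y side: 20 mm wide, z = 56 to 90, outer faces 60 mm apart at rest, 40 fully pinched. It stays seated
- banding_wheel: fixed: blue and white plate, 300 mm across, on a dark turntable, top 110 mm high; origin: centre of its underside
- glaze_pot: small white pot with an orange lid, 38 mm across, 36 mm high, standing on the extractor's deck; bystander; origin: centre of its underside
- brush_pot: terracotta pot of brushes, 72 mm across, 95 mm high (brushes to 176 mm), on the table; bystander; origin: centre of its underside
- water_bottle: clear water bottle with a blue cap, 66 mm across, 200 mm high; bystander; origin: centre of its underside
- blue_jar: glaze jar with a blue lid, 60 mm across, 70 mm high; bystander; origin: centre of its underside
- bowl: terracotta bowl, 130 mm across, 55 mm high; bystander; origin: centre of its underside
Things that resemble listed ones, but are neither listed nor needed, are in the scene too. What is shaped like the clean but green or pink is not meant.

How it is judged:
By the outcome, as a careful person would: the job done as asked, in the order asked, and still so for the second after the job is handed in, while the arm keeps its last pose, push and grip.
It also fails if it takes over 43 s, if anything falls off the work surface, if the arm or the gripper's body presses on something with over 40 N, if the wrist force passes 120 N, or if a joint passes its speed limit or range.

ROBOT

A 6-joint arm with a two-finger parallel gripper is mounted at the origin on the work surface. World frame = base frame: x ahead of the robot, y to its left, z up, the work surface at z = 0. Lengths are in m, angles in rad, forces in N, time in s.
With the tool pointing down it reaches from about 0.25 to 0.725 m from the base axis. Payload 4 kg.
Tool frame: the origin (TCP) lies at the very end of the fingers, on their centre line; the grasp point (between the pads) lies 19 mm behind it; y points along the fingers, z is the direction in which the jaws open and shut, and the axes are right-handed (so a half turn about y gives the same grasp; the last joint's range is limited). The gripper opens to 85 mm and grips with 20 to 120 N. Pads are 22 mm wide; open, the fingers measure 114 mm over their backs; the gripper's body (76 mm by 85 mm) begins 54 mm behind the grasp point. The pads swing forward as they close: fully open they stand 13 mm farther back than shut.
Start: joints at [-1.166, 0.241, 0.005, 1.335, 0, 1.571], TCP at [0.197, -0.46, 0.231] pointing down, gripper open.
Joint ranges: [-2.72, 2.72], [-1.05, 1.87], [-1.09, 1.28], [-1.99, 2.15], [-1.42, 1.44], [-3.14, 3.14]. Speed limits (rad/s): [2.79, 2.79, 3.14, 3.14, 3.14, 3.14].

INTERFACE

Orientations are given as a unit quaternion [x, y, z, w].
In Python, from workcell import bot gives the robot as it stands. The module is installed in compiled form; this text tells all that it offers.
- The arm moves only by the tool move_arm, never from a script. Its argument "increments" is a list of rows, each an object with "grip": the closure, from 0 (fully open) to 1 (shut); "linear": the shift along the tool's x, y, z scaled (see below), a list of three; "twist": the turn about the tool's y scaled (see below). A call has exactly 5 rows; each row shifts and turns the pose as measured when the row begins, along the tool's axes as they then stand; what a row does not reach is not made up. The controller multiplies each number of a shift by 0.2 m and each number of a turn by 2 rad. A row lasts 1/10 s, in which the tool goes at most 50 mm and 8.59 degrees, less where a joint would pass 70% of its speed; a pose out of reach is approached as far as the arm can. A call with a number of a shift or a turn outside -1 to 1 is refused whole. A call with a gripper value outside its range is refused whole. The fingers move at their own pace and stop on an object; the grip force is fixed at half the most. Time passes only in rows, so rows that do not move let the fingers close, or fill a call up. It gives the time, the measured TCP pose, the force and the opening at its end, in the units of the state.
- bot.get_obs(): the state, without advancing time (a new reading comes with each control period).
- bot.camera(name): name is "scene" or "top" or "wrist"; returns (picture, depth): 420x560x3 uint8, blue, green, red; 420x560 float32, m along the optical axis (not along the pixel's ray), 0 where there is no reading.
- bot.camera_params(name): a dict with "camera_matrix" (3x3 intrinsics, pixels), "rvec" (rotation vector, rad) and "tvec" (3), from world to camera coordinates, as OpenCV has them; the wrist camera has in their place "T_tool_cam" (4x4, takes a point from camera to tool coordinates, whose origin is the TCP and whose axes are the tool frame's). Camera axes: x right, y down, z forward; pixel columns grow to the right and rows downward; lengths in m; the calibration is good to about 2 mm. The wrist camera is an equidistant fisheye: a pixel r from the principal point sees the ray r / f radians off the axis. A picture is of the moment at which its call begins: read the wrist's pose just before it. camera_params takes no time and is no camera call.
- bot.job_done(): hands the job in, once; it reports no verdict.
The state is a dict: "clock": time; "joint_pos": joint angles; "joint_vel": joint speeds; "tau": joint torques, N m; "eef_pos": TCP position; "tool_rot": TCP orientation; "ft_force": force on the tool from outside, world axes, zero at the start; "ft_torque": the same for the moment, N m; "grip_width": finger opening in m.
Only numpy, scipy, OpenCV 4.12 (cv2) and the standard library are available. Lean on these libraries where they do the work, as an engineer would, in place of code of your own. Each camera call takes 0.05 s, during which the arm holds its last target. There are 200 camera calls.

## Working session

There is one attempt and no reset: what is moved stays moved. The work goes in short steps, Python scripts to look and compute and a tool call to move; the robot and the scene stay as the last step left them, time stands still between calls to the robot, and variables do not carry over. Pictures are saved under pics/ and viewed, about 8 in all and at most 12, crops included, and the job is handed in when it is done.

Besides the shell and the picture viewer there is one more tool, called after "Request:" as name(argument=value, ...), one argument or row to a line, values as JSON. move_arm: Moves the arm, as the interface text tells. Its arguments: {"type":"object","properties":{"increments":{"type":"array"}},"required":["increments"]}

```bash
mkdir -p pics; cat > h.py <<'E'
import numpy as np, cv2
from workcell import bot
from scipy.spatial.transform import Rotation as R
def world(name,uv,d):
    p=bot.camera_params(name);K=p["camera_matrix"];Rm=cv2.Rodrigues(np.array(p["rvec"],float))[0];t=np.array(p["tvec"]).ravel()
    uv=np.atleast_2d(uv).astype(float);d=np.atleast_1d(d)
    c=np.c_[(uv[:,0]-K[0][2])/K[0][0]*d,(uv[:,1]-K[1][2])/K[1][1]*d,d]
    return (c-t)@Rm
def cloud(name,depth):
    v,u=np.mgrid[:depth.shape[0],:depth.shape[1]]
    return world(name,np.c_[u.ravel(),v.ravel()],depth.ravel()).reshape(*depth.shape,3)
E
python3 - <<'E'
from h import *
o=bot.get_obs();print(o)
for n in("scene","top"):
    i,d=bot.camera(n);cv2.imwrite(f"pics/{n}0.png",i);np.savez(f"{n}0.npz",i=i,d=d)
    p=bot.camera_params(n);print(n,p)
print(bot.camera_params("wrist"))
E
```

```text
{'clock': 0.0, 'joint_pos': array([-1.16601704e+00,  2.41392860e-01,  3.74330111e-03,  1.33518897e+00,
        9.25488028e-07,  1.57074842e+00]), 'joint_vel': array([-6.35345943e-04, -1.13412237e-03,  1.75499992e-04, -1.59303288e-03,
       -1.36980903e-05, -2.19758083e-03]), 'tau': array([-5.72723766e-04, -3.72315860e+01,  2.52408779e+01,  1.67822727e-02,
       -2.31376298e-04, -3.64970006e-06]), 'eef_pos': array([ 0.19666465, -0.4590261 ,  0.23043027]), 'tool_rot': array([-0.14229739,  0.69337764, -0.69196292,  0.1420078 ]), 'ft_force': array([-0.59114376, -0.21033976,  0.05556692]), 'ft_torque': array([-0.04368521, -0.00391229, -0.01077812]), 'grip_width': 0.08574493963974426}
scene {'camera_matrix': array([[494.9984003 ,   0.        , 279.21501781],
       [  0.        , 494.9984003 , 208.53400668],
       [  0.        ,   0.        ,   1.        ]]), 'rvec': array([ 1.918775  ,  1.46623064, -0.61388037]), 'tvec': array([-0.13027478, -0.26292799,  1.9308432 ])}
top {'camera_matrix': array([[390.46149442,   0.        , 273.0705436 ],
       [  0.        , 390.46149442, 213.01377815],
       [  0.        ,   0.        ,   1.        ]]), 'rvec': array([ 2.15249959, -2.13043432,  0.16774276]), 'tvec': array([1.36995486e-03, 5.11146868e-01, 1.37582151e+00])}
{'camera_matrix': array([[325.1922621 ,   0.        , 276.97642946],
       [  0.        , 325.1922621 , 211.97538777],
       [  0.        ,   0.        ,   1.        ]]), 'T_tool_cam': array([[ 8.30902087e-04,  9.65693911e-01,  2.59681690e-01,
        -6.61325301e-02],
       [-7.48693110e-04, -2.59681106e-01,  9.65694135e-01,
        -1.43270925e-01],
       [ 9.99999375e-01, -9.96819165e-04,  5.07238804e-04,
        -7.77064933e-04],
       [ 0.00000000e+00,  0.00000000e+00,  0.00000000e+00,
         1.00000000e+00]])}
```

View pics/scene0.png

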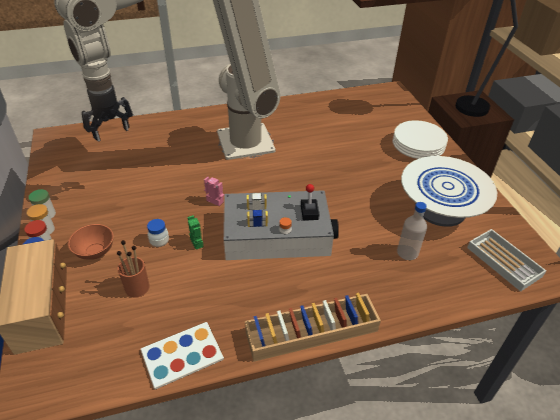

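View pics/top0.png

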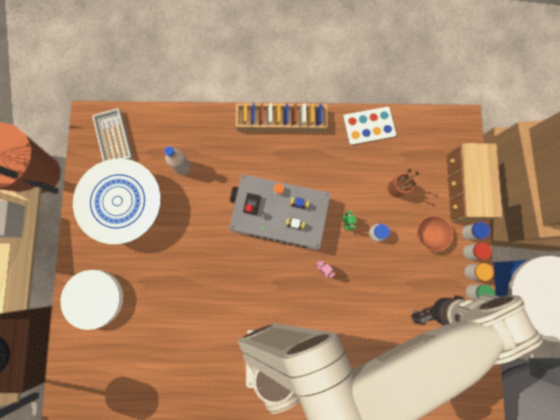

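The scene view shows the extractor with its red lever ball at (310,188). The white cassette is at (257,197) and the blue one at (258,216). In the top view the lever is at (249,208), blue at (300,203) in the far bay, white at (296,224) in the near bay and the glaze pot at (279,188). Next I measure these.

```bash
python3 - <<'E'
from h import *
for n,box in(("scene",(170,265,190,350)),("top",(165,260,220,340))):
    z=np.load(n+"0.npz");i,d=z["i"],z["d"];P=cloud(n,d)
    y0,y1,x0,x1=box;sub=np.zeros(d.shape,bool);sub[y0:y1,x0:x1]=1
    hsv=cv2.cvtColor(i,cv2.COLOR_BGR2HSV);H,S,V=[hsv[...,k] for k in range(3)]
    deck=sub&(abs(P[...,2]-.09)<.006)&(P[...,0]>.3)
    m,_,_=0,0,0
    pts=P[deck][:,:2].astype(np.float32)
    cc=cv2.connectedComponentsWithStats(deck.astype(np.uint8));k=1+np.argmax(cc[2][1:,4]);pts=P[cc[1]==k]
    print(n,"deck",cv2.minAreaRect(pts[:,:2].astype(np.float32)),np.median(pts[:,2]))
    for nm,m in(("red",((H<5)|(H>174))&(S>170)&(V>60)),("orange",(H>=6)&(H<15)&(S>190)),("yellow",(H>20)&(H<34)&(S>90)&(V>90)),("blue",(H>105)&(H<130)&(S>130)),("green",(H>45)&(H<80)&(S>120)),("pink",(H>145)&(H<175)&(S>60))):
        m=m&sub&(P[...,2]>.05);c=cv2.connectedComponentsWithStats(m.astype(np.uint8))
        for k in range(1,c[0]):
            if c[2][k,4]>5: q=P[c[1]==k];print(nm,c[2][k,4],c[3][k].round(1),np.median(q,0).round(4),q.min(0).round(3),q.max(0).round(3))
z=np.load("top0.npz")["i"][160:265,215:345];cv2.imwrite("pics/crop1.png",cv2.resize(z,None,fx=6,fy=5.7,interpolation=cv2.INTER_CUBIC))
E
```

```text
scene deck ((0.5110576152801514, -0.016729295253753662), (0.32036900520324707, 0.21190579235553741), 78.19499206542969) 0.08958615885843135
red 52 [309.5 187.5] [0.5123 0.0834 0.1725] [0.499 0.073 0.16 ] [0.519 0.094 0.179]
orange 23 [284.3 226.5] [ 0.5988 -0.0196  0.1196] [ 0.586 -0.028  0.108] [ 0.604 -0.005  0.123]
yellow 27 [247.5 201.9] [ 0.4648 -0.0964  0.114 ] [ 0.451 -0.1    0.087] [ 0.469 -0.091  0.135]
yellow 29 [264.9 200. ] [ 0.4699 -0.042   0.1079] [ 0.417 -0.046  0.065] [ 0.482 -0.033  0.132]
yellow 34 [248.1 217.6] [ 0.5363 -0.1105  0.1167] [ 0.491 -0.113  0.082] [ 0.544 -0.105  0.133]
yellow 33 [266.1 217.1] [ 0.5458 -0.0576  0.1133] [ 0.495 -0.061  0.064] [ 0.554 -0.05   0.133]
blue 132 [257.  217.2] [ 0.5465 -0.0865  0.1265] [ 0.521 -0.098  0.087] [ 0.556 -0.07   0.14 ]
green 172 [194.3 226.9] [ 0.4964 -0.2673  0.085 ] [ 0.451 -0.281  0.051] [ 0.519 -0.254  0.097]
pink 188 [212.7 185.4] [ 0.3195 -0.1815  0.0777] [ 0.285 -0.317  0.05 ] [ 1.555 -0.156  1.138]
top deck ((0.5116389393806458, -0.017940089106559753), (0.3199228048324585, 0.2014223039150238), 78.41517639160156) 0.08979355221799973
red 35 [248.7 208. ] [0.5055 0.0858 0.1763] [0.495 0.076 0.117] [0.524 0.1   0.182]
yellow 20 [291.7 200.8] [ 0.542  -0.0571  0.1249] [ 0.53  -0.062  0.087] [ 0.558 -0.052  0.137]
yellow 22 [306.7 204.3] [ 0.5299 -0.1087  0.1236] [ 0.52  -0.112  0.061] [ 0.546 -0.103  0.131]
yellow 20 [287.2 221.6] [ 0.4704 -0.041   0.1267] [ 0.458 -0.05   0.063] [ 0.483 -0.039  0.134]
yellow 24 [302.5 225.1] [ 0.4582 -0.0946  0.1229] [ 0.448 -0.101  0.064] [ 0.473 -0.089  0.135]
blue 43 [299.3 202.2] [ 0.5349 -0.0814  0.1315] [ 0.293 -0.091  0.125] [0.546 0.008 1.438]
```

View pics/crop1.png

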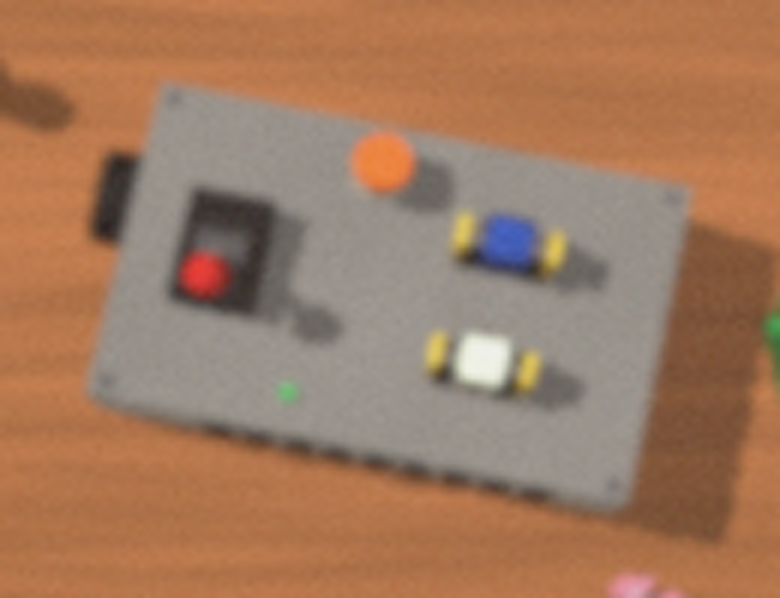

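Three shapes could be meant. Blue-stained is at crop (508,240), white at (485,360), and green and pink stand off the machine. The blue one in the +x bay is the one to take: its pad midpoint (0.536,-0.083) matches the bay position from the deck fit (0.5358,-0.0841). I'll now plan the push on the robot side of the lever.

```bash
cat >> h.py <<'E'
C=np.array([.5114,-.0176]);YAW=np.deg2rad(-11.65)
ex=np.array([np.cos(YAW),np.sin(YAW)]);ey=np.array([-ex[1],ex[0]])
def E2W(x,y,z): return np.r_[C+x*ex+y*ey,z]
def plan(t):
    o=bot.get_obs();M=R.from_quat(o["tool_rot"]).as_matrix()
    z=M[:,2];a=np.arctan2(ey[1],ey[0])-np.arctan2(z[1],z[0]);a=(a+np.pi/2)%np.pi-np.pi/2
    # rotation of world +z by a == about tool y (down) by -a
    s=np.sign(M[2,1]); tw=a*s
    M2=R.from_rotvec([0,0,a]).as_matrix()@M
    q=o["eef_pos"]-np.r_[C,0]
    print("t",round(o["clock"],2),"pos",o["eef_pos"].round(4),"ext xy",(q[:2]@ex).round(4),(q[:2]@ey).round(4),"F",o["ft_force"].round(1),"w",o["grip_width"].round(4))
    print("axes",M.round(3).tolist());print("twist units",tw/2,"rows",abs(np.rad2deg(a))/8.59,"shift units (now)",(M.T@(t-o["eef_pos"])/.2).round(3),"(after twist)",(M2.T@(t-o["eef_pos"])/.2).round(3))
E
python3 - <<'E'
from h import *
plan(E2W(-.075,.1,.27)); print(E2W(-.075,.1,.27))
E
```

```text
Traceback (most recent call last):
  File "h.py", line 22, in plan
    print("t",round(o["clock"],2),"pos",o["eef_pos"].round(4),"ext xy",(q[:2]@ex).round(4),(q[:2]@ey).round(4),"F",o["ft_force"].round(1),"w",o["grip_width"].round(4))
                                                                                                                                              ^^^^^^^^^^^^^^^^^^^^^
AttributeError: 'float' object has no attribute 'round'
```

```bash
sed -i 's/o\["grip_width"\].round(4)/round(o["grip_width"],4)/' h.py
python3 - <<'E'
from h import *
plan(E2W(-.075,.1,.27)); print(E2W(-.075,.1,.27))
E
```

```text
t 0.1 pos [ 0.1967 -0.4591  0.2305] ext xy -0.2191 -0.4959 F [-0.1  0.1 -0.5] w 0.0854
axes [[-0.919, -0.001, 0.394], [-0.394, 0.002, -0.919], [-0.0, -1.0, -0.002]]
twist units 0.30405386055461614 rows 4.056112445736616 shift units (now) [-2.294 -0.194 -2.034] (after twist) [-0.72  -0.192 -2.98 ]
[0.45813831 0.09548489 0.27      ]
```

Request:
move_arm(
  increments=[
    {"grip": 1, "linear": [0, -0.08, 0], "twist": 0.07},
    {"grip": 1, "linear": [0, -0.08, -0.1], "twist": 0.07},
    {"grip": 1, "linear": [0, -0.08, -0.15], "twist": 0.07},
    {"grip": 1, "linear": [0, -0.04, -0.2], "twist": 0.07},
    {"grip": 1, "linear": [0, 0, -0.2], "twist": 0.02},
  ],
)

```text
clock: 0.6
eef_pos: [0.1953, -0.3293, 0.2848]
tool_rot: [0.078, 0.706, -0.7, -0.081]
ft_force: [0.5, 1.5, -0.3]
grip_width: 0.0121
```

```bash
python3 - <<'E'
from h import *
plan(E2W(-.075,.1,.27))
E
```

```text
t 0.6 pos [ 0.1953 -0.3293  0.2848] ext xy -0.2467 -0.3691 F [ 0.5  1.5 -0.3] w 0.0121
axes [[-0.975, -0.004, -0.223], [0.223, 0.009, -0.975], [0.006, -1.0, -0.008]]
twist units -0.011025754204081029 rows 0.14708479204714017 shift units (now) [-0.807  0.088 -2.363] (after twist) [-0.859  0.088 -2.345]
```

Request:
move_arm(
  increments=[
    {"grip": 1, "linear": [-0.16, 0, -0.18], "twist": -0.01},
    {"grip": 1, "linear": [-0.16, 0, -0.18], "twist": 0},
    {"grip": 1, "linear": [-0.16, 0, -0.18], "twist": 0},
    {"grip": 1, "linear": [-0.14, 0, -0.2], "twist": 0},
    {"grip": 1, "linear": [-0.1, 0, -0.22], "twist": 0},
  ],
)

```text
clock: 1.1
eef_pos: [0.3781, -0.1654, 0.2855]
tool_rot: [0.075, 0.705, -0.701, -0.078]
ft_force: [1.4, -0.5, -0.1]
grip_width: -0.0
```

Request:
move_arm(
  increments=[
    {"grip": 1, "linear": [-0.05, 0, -0.22], "twist": 0},
    {"grip": 1, "linear": [0, 0, -0.22], "twist": 0},
    {"grip": 1, "linear": [0, 0, -0.22], "twist": 0},
    {"grip": 1, "linear": [0, 0, -0.2], "twist": 0},
    {"grip": 1, "linear": [0, 0, -0.1], "twist": 0},
  ],
)

```text
clock: 1.6
eef_pos: [0.4178, -0.0322, 0.2861]
tool_rot: [0.04, 0.727, -0.684, -0.045]
ft_force: [0.2, 0.1, -0.4]
grip_width: -0.0005
```

```bash
python3 - <<'E'
from h import *
plan(E2W(-.075,.1,.15))
E
```

```text
t 1.6 pos [ 0.4178 -0.0322  0.2861] ext xy -0.0887 -0.0332 F [ 0.2  0.1 -0.4] w -0.0005
axes [[-0.993, -0.003, -0.121], [0.12, 0.062, -0.991], [0.01, -0.998, -0.062]]
twist units 0.04110966321422227 rows 0.5484074969450874 shift units (now) [-0.131  0.718 -0.615] (after twist) [-0.076  0.72  -0.623]
```

Request:
move_arm(
  increments=[
    {"grip": 1, "linear": [-0.02, 0, -0.1], "twist": 0.02},
    {"grip": 1, "linear": [-0.02, 0, -0.1], "twist": 0.02},
    {"grip": 1, "linear": [-0.02, 0, -0.1], "twist": 0},
    {"grip": 1, "linear": [-0.02, 0, -0.1], "twist": 0},
    {"grip": 1, "linear": [0, 0, -0.08], "twist": 0},
  ],
)

```text
clock: 2.1
eef_pos: [0.4376, -0.0136, 0.2947]
tool_rot: [0.037, 0.749, -0.66, -0.045]
ft_force: [-0.5, 0.2, -0.3]
grip_width: -0.0004
```

```bash
python3 - <<'E'
from h import *
plan(E2W(-.075,.1,.15));print(bot.get_obs()["joint_pos"],bot.get_obs()["joint_vel"])
E
```

```text
t 2.1 pos [ 0.4376 -0.0136  0.2947] ext xy -0.0731 -0.011 F [-0.5  0.2 -0.3] w -0.0004
axes [[-0.993, -0.004, -0.117], [0.116, 0.125, -0.985], [0.018, -0.992, -0.124]]
twist units 0.042624254939926054 rows 0.5686123196617958 shift units (now) [-0.053  0.785 -0.46 ] (after twist) [-0.005  0.786 -0.461]
[-1.16792062e-01  1.08874540e-01  1.71560816e-03  1.48214985e+00
  1.23913394e-01  3.14058493e+00] [ 0.10384164  0.01011666  0.05305687  0.05234424  0.07997128 -0.00082045]
```

Joint 6 ran into its +3.14 limit, which tilted the tool by 7° with its tip toward +y. I'll unwind joint 6 to its other end, where the same effect can undo the tilt.

Request:
move_arm(
  increments=[
    {"grip": 1, "linear": [0, 0, 0], "twist": -0.075},
    {"grip": 1, "linear": [0, 0, 0], "twist": -0.075},
    {"grip": 1, "linear": [0, 0, 0], "twist": -0.075},
    {"grip": 1, "linear": [0, 0, 0], "twist": -0.075},
    {"grip": 1, "linear": [0, 0, 0], "twist": -0.075},
  ],
)

```text
clock: 2.6
eef_pos: [0.4385, -0.0119, 0.2955]
tool_rot: [-0.209, 0.713, -0.627, 0.235]
ft_force: [0.9, 0.9, -0.8]
grip_width: 0.0001
```

Request:
move_arm(
  increments=[
    {"grip": 1, "linear": [0, 0, 0], "twist": -0.075},
    {"grip": 1, "linear": [0, 0, 0], "twist": -0.075},
    {"grip": 1, "linear": [0, 0, 0], "twist": -0.075},
    {"grip": 1, "linear": [0, 0, 0], "twist": -0.075},
    {"grip": 1, "linear": [0, 0, 0], "twist": -0.075},
  ],
)

```text
clock: 3.1
eef_pos: [0.4389, -0.0105, 0.2963]
tool_rot: [-0.424, 0.578, -0.506, 0.48]
ft_force: [-0.3, -0.1, -0.8]
grip_width: 0.0001
```

```bash
python3 - <<'E'
from h import *
plan(E2W(-.075,.1,.15));print(bot.get_obs()["joint_pos"],bot.get_obs()["joint_vel"])
E
```

```text
t 3.1 pos [ 0.4389 -0.0105  0.2963] ext xy -0.0724 -0.0077 F [-0.3 -0.1 -0.8] w 0.0001
axes [[-0.18, -0.004, 0.984], [-0.976, 0.128, -0.178], [-0.126, -0.992, -0.027]]
twist units -0.7734859104347938 rows 10.31838840063974 shift units (now) [-0.442  0.793  0.019] (after twist) [0.077 0.713 0.558]
[-0.11197083  0.11062256  0.0074456   1.48564983  0.12751938  1.63886136] [ 5.36973466e-03 -9.81424534e-04  4.95694777e-03  1.61008559e-03
  4.53053610e-03 -1.48043863e+00]
```

Request:
move_arm(
  increments=[
    {"grip": 1, "linear": [0, 0, 0], "twist": -0.075},
    {"grip": 1, "linear": [0, 0, 0], "twist": -0.075},
    {"grip": 1, "linear": [0, 0, 0], "twist": -0.075},
    {"grip": 1, "linear": [0, 0, 0], "twist": -0.075},
    {"grip": 1, "linear": [0, 0, 0], "twist": -0.075},
  ],
)

```text
clock: 3.6
eef_pos: [0.4393, -0.0091, 0.2971]
tool_rot: [-0.579, 0.362, -0.316, 0.659]
ft_force: [-0.5, -0.5, -0.3]
grip_width: -0.0004
```

Request:
move_arm(
  increments=[
    {"grip": 1, "linear": [0, 0, 0], "twist": -0.075},
    {"grip": 1, "linear": [0, 0, 0], "twist": -0.075},
    {"grip": 1, "linear": [0, 0, 0], "twist": -0.075},
    {"grip": 1, "linear": [0, 0, 0], "twist": -0.075},
    {"grip": 1, "linear": [0, 0, 0], "twist": -0.075},
  ],
)

```text
clock: 4.1
eef_pos: [0.4396, -0.0076, 0.2978]
tool_rot: [-0.654, 0.096, -0.082, 0.746]
ft_force: [0.6, -0.2, -0.8]
grip_width: -0.0003
```

Request:
move_arm(
  increments=[
    {"grip": 1, "linear": [0, 0, 0], "twist": -0.075},
    {"grip": 1, "linear": [0, 0, 0], "twist": -0.075},
    {"grip": 1, "linear": [0, 0, 0], "twist": -0.075},
    {"grip": 1, "linear": [0, 0, 0], "twist": -0.075},
    {"grip": 1, "linear": [0, 0, 0], "twist": -0.075},
  ],
)

```text
clock: 4.6
eef_pos: [0.4399, -0.0062, 0.2986]
tool_rot: [-0.638, -0.184, 0.163, 0.73]
ft_force: [-0.2, -0.7, -0.0]
grip_width: 0.0002
```

Request:
move_arm(
  increments=[
    {"grip": 1, "linear": [0, 0, 0], "twist": -0.075},
    {"grip": 1, "linear": [0, 0, 0], "twist": -0.075},
    {"grip": 1, "linear": [0, 0, 0], "twist": -0.075},
    {"grip": 1, "linear": [0, 0, 0], "twist": -0.075},
    {"grip": 1, "linear": [0, 0, 0], "twist": -0.075},
  ],
)

```text
clock: 5.1
eef_pos: [0.4403, -0.0048, 0.2994]
tool_rot: [-0.533, -0.439, 0.385, 0.612]
ft_force: [-0.4, -0.2, 0.2]
grip_width: 0.0001
```

Request:
move_arm(
  increments=[
    {"grip": 1, "linear": [0, 0, 0], "twist": -0.075},
    {"grip": 1, "linear": [0, 0, 0], "twist": -0.075},
    {"grip": 1, "linear": [0, 0, 0], "twist": -0.075},
    {"grip": 1, "linear": [0, 0, 0], "twist": -0.075},
    {"grip": 1, "linear": [0, 0, 0], "twist": -0.075},
  ],
)

```text
clock: 5.6
eef_pos: [0.4406, -0.0033, 0.3002]
tool_rot: [0.355, 0.633, -0.553, -0.409]
ft_force: [0.0, 0.7, -0.8]
grip_width: 0.0003
```

Request:
move_arm(
  increments=[
    {"grip": 1, "linear": [0, 0, 0], "twist": -0.075},
    {"grip": 1, "linear": [0, 0, 0], "twist": -0.075},
    {"grip": 1, "linear": [0, 0, 0], "twist": -0.075},
    {"grip": 1, "linear": [0, 0, 0], "twist": -0.075},
    {"grip": 1, "linear": [0, 0, 0], "twist": -0.075},
  ],
)

```text
clock: 6.1
eef_pos: [0.4409, -0.0019, 0.301]
tool_rot: [0.127, 0.739, -0.644, -0.149]
ft_force: [-1.1, 0.6, 0.4]
grip_width: -0.0001
```

```bash
python3 - <<'E'
from h import *
plan(E2W(-.075,.1,.15));print(bot.get_obs()["joint_pos"],bot.get_obs()["joint_vel"])
E
```

```text
t 6.1 pos [ 0.4409 -0.0019  0.301 ] ext xy -0.0722 0.0011 F [-1.1  0.6  0.4] w -0.0001
axes [[-0.923, -0.003, -0.384], [0.38, 0.138, -0.915], [0.056, -0.99, -0.126]]
twist units -0.09693104332995306 rows 1.2930709398384213 shift units (now) [ 0.063  0.814 -0.384] (after twist) [-0.032  0.811 -0.395]
[-0.09856206  0.1123021   0.02048582  1.49586947  0.13708915 -2.84767548] [ 3.01345398e-03 -1.44442435e-03  3.29371522e-03  5.69933960e-03
  2.70024056e-03 -1.48104623e+00]
```

Request:
move_arm(
  increments=[
    {"grip": 1, "linear": [0, 0, 0], "twist": -0.075},
    {"grip": 1, "linear": [0, 0, 0], "twist": -0.075},
    {"grip": 1, "linear": [0, 0, 0.05], "twist": -0.05},
    {"grip": 1, "linear": [0, 0, 0.05], "twist": -0.05},
    {"grip": 1, "linear": [0, 0, 0.05], "twist": -0.05},
  ],
)

```text
clock: 6.6
eef_pos: [0.4387, 0.0586, 0.2979]
tool_rot: [-0.026, 0.729, -0.683, 0.036]
ft_force: [0.6, 0.6, 0.4]
grip_width: 0.0003
```

```bash
python3 - <<'E'
from h import *
plan(E2W(-.075,.1,.15));print(bot.get_obs()["joint_pos"],bot.get_obs()["joint_vel"])
E
```

```text
t 6.6 pos [0.4387 0.0586 0.2979] ext xy -0.0866 0.0599 F [0.6 0.6 0.4] w 0.0003
axes [[-0.996, 0.012, 0.089], [-0.088, 0.065, -0.994], [-0.017, -0.998, -0.064]]
twist units 0.14626632739838197 rows 1.951209137323866 shift units (now) [-0.1    0.751 -0.128] (after twist) [-0.045  0.752 -0.153]
[ 0.08906714  0.09108427 -0.00555806  1.45687717  0.06371351 -3.14062692] [ 6.44292931e-01 -6.29253468e-02 -7.79022492e-02 -1.04066040e-01
 -2.50501004e-01 -4.06570386e-04]
```

Request:
move_arm(
  increments=[
    {"grip": 1, "linear": [0, 0, 0.08], "twist": -0.05},
    {"grip": 1, "linear": [0, 0, 0.08], "twist": -0.04},
    {"grip": 1, "linear": [0, 0, 0.03], "twist": -0.01},
    {"grip": 1, "linear": [0, 0, 0], "twist": 0},
    {"grip": 1, "linear": [0, 0, 0], "twist": 0},
  ],
)

```text
clock: 7.1
eef_pos: [0.431, 0.0945, 0.2968]
tool_rot: [-0.066, 0.705, -0.701, 0.084]
ft_force: [-0.5, 0.4, 0.8]
grip_width: -0.0002
```

```bash
python3 - <<'E'
from h import *
plan(E2W(-.075,.1,.15));print(bot.get_obs()["joint_pos"],bot.get_obs()["joint_vel"])
E
```

```text
t 7.1 pos [0.431  0.0945 0.2968] ext xy -0.1014 0.0935 F [-0.5  0.4  0.8] w -0.0002
axes [[-0.977, 0.025, 0.211], [-0.21, 0.01, -0.978], [-0.026, -1.0, -0.004]]
twist units 0.2077830121851707 rows 2.7718485803784954 shift units (now) [-0.114  0.737  0.027] (after twist) [-0.113  0.737 -0.029]
[ 0.21309005  0.08166187 -0.01756219  1.44514925  0.00400373 -3.14063166] [-0.00103593  0.00089289  0.00300843  0.00072853 -0.00106086 -0.00121831]
```

Request:
move_arm(
  increments=[
    {"grip": 1, "linear": [0, 0, 0], "twist": 0.075},
    {"grip": 1, "linear": [0, 0, 0], "twist": 0.075},
    {"grip": 1, "linear": [0, 0, 0], "twist": 0.075},
    {"grip": 1, "linear": [0, 0, 0], "twist": 0.075},
    {"grip": 1, "linear": [0, 0, 0], "twist": 0.075},
  ],
)

```text
clock: 7.6
eef_pos: [0.4322, 0.0902, 0.297]
tool_rot: [0.198, 0.687, -0.675, -0.183]
ft_force: [-0.2, 0.1, 0.1]
grip_width: -0.0002
```

Request:
move_arm(
  increments=[
    {"grip": 1, "linear": [0, 0, 0], "twist": 0.075},
    {"grip": 1, "linear": [0, 0, 0], "twist": 0.075},
    {"grip": 1, "linear": [0, 0, 0], "twist": 0.075},
    {"grip": 1, "linear": [0, 0, 0], "twist": 0.075},
    {"grip": 1, "linear": [0, 0, 0], "twist": 0.075},
  ],
)

```text
clock: 8.1
eef_pos: [0.4336, 0.0851, 0.2971]
tool_rot: [0.432, 0.572, -0.556, -0.422]
ft_force: [0.6, -0.3, 0.7]
grip_width: -0.0002
```

Request:
move_arm(
  increments=[
    {"grip": 1, "linear": [0, 0, 0], "twist": 0.075},
    {"grip": 1, "linear": [0, 0, 0], "twist": 0.075},
    {"grip": 1, "linear": [0, 0, 0], "twist": 0.075},
    {"grip": 1, "linear": [0, 0, 0], "twist": 0.075},
    {"grip": 1, "linear": [0, 0, 0], "twist": 0.075},
  ],
)

```text
clock: 8.6
eef_pos: [0.4349, 0.0799, 0.2972]
tool_rot: [0.605, 0.377, -0.359, -0.602]
ft_force: [-0.7, 0.2, -0.3]
grip_width: 0.0003
```

Request:
move_arm(
  increments=[
    {"grip": 1, "linear": [0, 0, 0], "twist": 0.075},
    {"grip": 1, "linear": [0, 0, 0], "twist": 0.075},
    {"grip": 1, "linear": [0, 0, 0], "twist": 0.075},
    {"grip": 1, "linear": [0, 0, 0], "twist": 0.075},
    {"grip": 1, "linear": [0, 0, 0], "twist": 0.075},
  ],
)

```text
clock: 9.1
eef_pos: [0.4362, 0.0747, 0.2973]
tool_rot: [-0.694, -0.131, 0.113, 0.699]
ft_force: [0.2, 0.8, 1.1]
grip_width: 0.0002
```

Request:
move_arm(
  increments=[
    {"grip": 1, "linear": [0, 0, 0], "twist": 0.075},
    {"grip": 1, "linear": [0, 0, 0], "twist": 0.075},
    {"grip": 1, "linear": [0, 0, 0], "twist": 0.075},
    {"grip": 1, "linear": [0, 0, 0], "twist": 0.055},
    {"grip": 1, "linear": [0, 0, 0], "twist": 0},
  ],
)

```text
clock: 9.6
eef_pos: [0.4374, 0.0696, 0.2974]
tool_rot: [-0.698, 0.071, -0.087, 0.707]
ft_force: [0.2, -0.1, -0.8]
grip_width: 0.0
```

```bash
python3 - <<'E'
from h import *
plan(E2W(-.07,.1,.15));print(bot.get_obs()["joint_pos"],bot.get_obs()["joint_vel"])
E
```

```text
t 9.6 pos [0.4374 0.0696 0.2974] ext xy -0.0901 0.0704 F [ 0.2 -0.1 -0.8] w 0.0
axes [[0.975, 0.024, 0.222], [-0.222, 0.01, 0.975], [0.021, -1.0, 0.015]]
twist units -0.01038514782626665 rows 0.13853903144692437 shift units (now) [0.082 0.741 0.139] (after twist) [0.085 0.741 0.137]
[ 0.1534172   0.08622724 -0.01085891  1.44891595  0.00635325  0.37775291] [-0.02016435  0.00186463  0.00300484  0.00235002  0.0019377  -0.02726852]
```

Request:
move_arm(
  increments=[
    {"grip": 1, "linear": [0.03, 0.1, 0.06], "twist": -0.01},
    {"grip": 1, "linear": [0.03, 0.15, 0.06], "twist": 0},
    {"grip": 1, "linear": [0.01, 0.2, 0.01], "twist": 0},
    {"grip": 1, "linear": [0, 0.2, 0], "twist": 0},
    {"grip": 1, "linear": [0, 0.1, 0], "twist": 0},
  ],
)

```text
clock: 10.1
eef_pos: [0.4669, 0.0915, 0.1487]
tool_rot: [-0.698, 0.057, -0.083, 0.709]
ft_force: [0.2, 1.0, -0.6]
grip_width: 0.0002
```

```bash
python3 - <<'E'
from h import *
plan(E2W(.005,.1,.15));print(bot.get_obs()["joint_pos"][5])
i,_=bot.camera("wrist");cv2.imwrite("pics/w1.png",i)
E
```

```text
t 10.1 pos [0.4669 0.0915 0.1487] ext xy -0.0656 0.0979 F [ 0.2  1.  -0.6] w 0.0002
axes [[0.98, 0.037, 0.197], [-0.197, 0.013, 0.98], [0.034, -0.999, 0.02]]
twist units 0.002543137685310004 rows 0.03392574064934401 shift units (now) [0.353 0.006 0.009] (after twist) [0.353 0.006 0.011]
0.3888176963792899
```

View pics/w1.png

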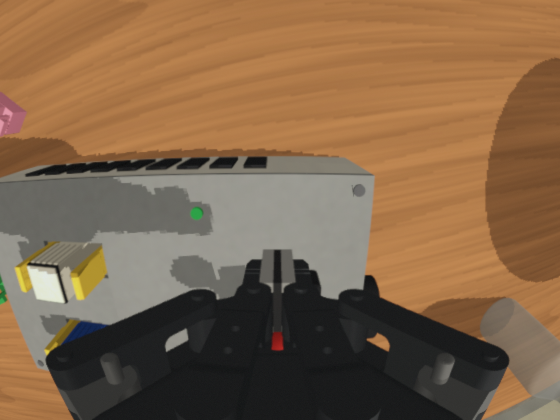

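The red ball shows between the fingers at (277,340), lined up with the push. Pushing now.

Request:
move_arm(
  increments=[
    {"grip": 1, "linear": [0.07, 0, 0], "twist": 0},
    {"grip": 1, "linear": [0.07, 0, 0], "twist": 0},
    {"grip": 1, "linear": [0.07, 0, 0], "twist": 0},
    {"grip": 1, "linear": [0.07, 0, 0], "twist": 0},
    {"grip": 1, "linear": [0.05, 0, 0], "twist": 0},
  ],
)

```text
clock: 10.65
eef_pos: [0.5349, 0.0757, 0.1527]
tool_rot: [-0.698, 0.057, -0.08, 0.709]
ft_force: [-1.8, 0.3, -1.7]
grip_width: -0.0003
```

```bash
python3 - <<'E'
from h import *
plan(E2W(.008,.1,.15))
E
```

```text
t 10.65 pos [0.5349 0.0757 0.1527] ext xy 0.0041 0.0961 F [-1.8  0.3 -1.7] w -0.0003
axes [[0.981, 0.033, 0.193], [-0.193, 0.013, 0.981], [0.03, -0.999, 0.019]]
twist units 0.004660373200403134 rows 0.06216989879836456 shift units (now) [0.019 0.014 0.019] (after twist) [0.019 0.014 0.019]
```

Request:
move_arm(
  increments=[
    {"grip": 1, "linear": [0.02, 0.01, 0], "twist": 0},
    {"grip": 1, "linear": [0.02, 0, 0], "twist": 0},
    {"grip": 1, "linear": [0.015, 0, 0], "twist": 0},
    {"grip": 1, "linear": [0.015, 0, 0], "twist": 0},
    {"grip": 1, "linear": [0.01, 0, 0], "twist": 0},
  ],
)

```text
clock: 11.15
eef_pos: [0.5359, 0.0755, 0.153]
tool_rot: [-0.695, 0.069, -0.063, 0.713]
ft_force: [-5.2, 2.2, -1.6]
grip_width: -0.0001
```

The push stalled at ext x of about 5 mm, which is the predicted stop, at 5 N. I'll press a bit more, then back off and check.

Request:
move_arm(
  increments=[
    {"grip": 1, "linear": [0.04, 0, 0], "twist": 0},
    {"grip": 1, "linear": [0.04, 0, 0], "twist": 0},
    {"grip": 1, "linear": [-0.1, 0, 0], "twist": 0},
    {"grip": 1, "linear": [-0.15, -0.1, 0], "twist": 0},
    {"grip": 1, "linear": [-0.05, -0.2, 0], "twist": 0},
  ],
)

```text
clock: 11.65
eef_pos: [0.4767, 0.0827, 0.2141]
tool_rot: [-0.693, 0.083, -0.045, 0.715]
ft_force: [0.7, -0.5, -0.0]
grip_width: 0.0001
```

```bash
python3 - <<'E'
from h import *
plan(E2W(.037,-.06,.22));print(bot.get_obs()["joint_pos"])
for n in("scene","top"):
    i,d=bot.camera(n);P=cloud(n,d);np.savez(f"{n}1.npz",i=i,d=d)
    hsv=cv2.cvtColor(i,cv2.COLOR_BGR2HSV);H,S,V=[hsv[...,k] for k in range(3)]
    m=((H<5)|(H>174))&(S>170)&(V>60)&(P[...,2]>.13)&(P[...,2]<.2)&(abs(P[...,0]-.53)<.08)&(abs(P[...,1]-.08)<.06)
    print(n,m.sum(),np.median(P[m],0),"expect off ball",E2W(.0288,.1,.165))
    if n=="scene": cv2.imwrite("pics/s1.png",cv2.resize(i[150:270,190:350],None,fx=5,fy=5,interpolation=cv2.INTER_CUBIC))
E
```

```text
t 11.65 pos [0.4767 0.0827 0.2141] ext xy -0.0542 0.0913 F [ 0.7 -0.5 -0. ] w 0.0001
axes [[0.982, -0.051, 0.18], [-0.178, 0.035, 0.983], [-0.056, -0.998, 0.026]]
twist units 0.0111237138879976 rows 0.14839158516724613 shift units (now) [ 0.436 -0.074 -0.765] (after twist) [ 0.453 -0.074 -0.755]
[ 0.14528325  0.25307818 -0.02554529  1.337492    0.04230317  0.32468512]
scene 54 [0.56738948 0.07189324 0.1707994 ] expect off ball [0.55979997 0.07452428 0.165     ]
top 0 [nan nan nan] expect off ball [0.55979997 0.07452428 0.165     ]
  return _methods._mean(a, axis=axis, dtype=dtype,
  ret = um.true_divide(
```

View pics/s1.png

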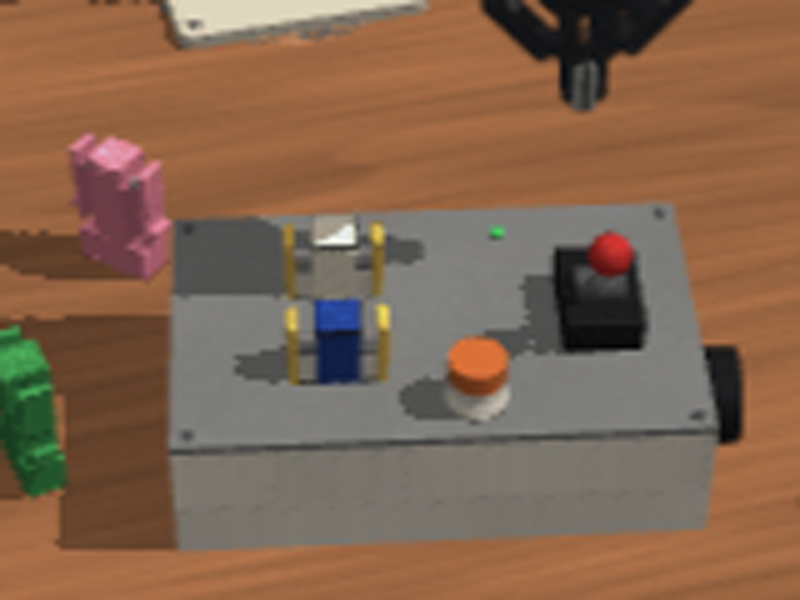

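The crop shows the lever leaning away from the robot with its ball at (610,254). To check the angle I cast the centroid ray onto the lever's plane of motion, before and after.

```bash
python3 - <<'E'
from h import *
for f in("scene0","scene1"):
    z=np.load(f+".npz");i,d=z["i"],z["d"];P=cloud("scene",d)
    hsv=cv2.cvtColor(i,cv2.COLOR_BGR2HSV);H,S,V=[hsv[...,k] for k in range(3)]
    m=((H<6)|(H>172))&(S>130)&(V>50)&(P[...,2]>.13)&(P[...,2]<.2)&(abs(P[...,0]-.53)<.08)&(abs(P[...,1]-.08)<.06)
    v,u=np.nonzero(m);c=[(u.min()+u.max())/2,(v.min()+v.max())/2];c2=[u.mean(),v.mean()]
    for cc in(c,c2):
        a,b=world("scene",[cc,cc],[1.,2.]);n=np.r_[ey,0];q=E2W(0,.1,.112)
        p=a+(b-a)*((q-a)@n)/((b-a)@n);r=p-q;print(f,cc,u.ptp() if 0 else (u.max()-u.min(),v.max()-v.min()),"x",(r[:2]@ex).round(4),"z",r[2].round(4),"ang",(np.arctan2(r[:2]@ex,r[2])+.5).round(3),np.linalg.norm(r).round(4))
E
```

```text
scene0 [np.float64(309.5), np.float64(187.5)] (np.int64(7), np.int64(7)) x -0.0277 z 0.0539 ang 0.026 0.0606
scene0 [np.float64(309.5660377358491), np.float64(187.54716981132074)] (np.int64(7), np.int64(7)) x -0.0264 z 0.0548 ang 0.051 0.0609
scene1 [np.float64(312.0), np.float64(200.5)] (np.int64(8), np.int64(7)) x 0.0343 z 0.0578 ang 1.036 0.0672
scene1 [np.float64(311.86206896551727), np.float64(200.5)] (np.int64(8), np.int64(7)) x 0.032 z 0.0557 ang 1.021 0.0642
```

The ray check gives about 1.02 rad afterwards against 0.03–0.05 before, so the lever is at its off stop. Now over the stained cassette with the gripper opening.

Request:
move_arm(
  increments=[
    {"grip": 0, "linear": [0, -0.1, -0.1], "twist": 0.01},
    {"grip": 0, "linear": [0.05, 0, -0.2], "twist": 0},
    {"grip": 0, "linear": [0.1, 0, -0.2], "twist": 0},
    {"grip": 0, "linear": [0.15, 0, -0.15], "twist": 0},
    {"grip": 0, "linear": [0.1, 0, -0.1], "twist": 0},
  ],
)

```text
clock: 12.25
eef_pos: [0.5431, -0.0851, 0.2465]
tool_rot: [-0.691, 0.071, -0.063, 0.716]
ft_force: [0.3, -0.0, -0.3]
grip_width: 0.0725
```

```bash
python3 - <<'E'
from h import *
plan(E2W(.037,-.06,.18));print(bot.get_obs()["joint_pos"])
E
```

```text
t 12.25 pos [ 0.5431 -0.0851  0.2465] ext xy 0.0447 -0.0597 F [ 0.3 -0.  -0.3] w 0.0725
axes [[0.982, -0.007, 0.189], [-0.189, 0.037, 0.981], [-0.014, -0.999, 0.035]]
twist units 0.006542684711816071 rows 0.08728014451032089 shift units (now) [-0.034  0.333 -0.013] (after twist) [-0.034  0.333 -0.013]
[-0.17466214  0.34566709  0.18788414  1.42608913  0.03500651  0.01511757]
```

Request:
move_arm(
  increments=[
    {"grip": 0, "linear": [-0.02, 0.08, -0.01], "twist": 0.005},
    {"grip": 0, "linear": [-0.015, 0.12, 0], "twist": 0},
    {"grip": 0, "linear": [0, 0.1, 0], "twist": 0},
    {"grip": 0, "linear": [0, 0.03, 0], "twist": 0},
    {"grip": 0, "linear": [0, 0, 0], "twist": 0},
  ],
)

```text
clock: 12.75
eef_pos: [0.5462, -0.0939, 0.1847]
tool_rot: [-0.692, 0.07, -0.076, 0.715]
ft_force: [0.6, -0.9, 0.2]
grip_width: 0.0856
```

```bash
python3 - <<'E'
from h import *
plan(E2W(.037,-.06,.1));o=bot.get_obs()
i,d=bot.camera("wrist");cv2.imwrite("pics/w2.png",i)
p=bot.camera_params("wrist");K=p["camera_matrix"];T=p["T_tool_cam"];M=R.from_quat(o["tool_rot"]).as_matrix()
hsv=cv2.cvtColor(i,cv2.COLOR_BGR2HSV);H,S,V=[hsv[...,k] for k in range(3)]
for nm,m in(("yel",(H>20)&(H<34)&(S>120)&(V>90)),("blue",(H>105)&(H<130)&(S>130)&(V>40))):
    c=cv2.connectedComponentsWithStats(m.astype(np.uint8))
    v,u=np.mgrid[:420,:560];x=(u-K[0][2]);y=(v-K[1][2]);r=np.hypot(x,y)+1e-9;th=r/K[0][0]
    ray=np.stack([np.tan(th)*x/r,np.tan(th)*y/r,np.ones_like(r)],-1)*d[...,None]
    P=((ray@T[:3,:3].T+T[:3,3])@M.T)+o["eef_pos"]
    for k in range(1,c[0]):
        if c[2][k,4]>60:
            q=P[(c[1]==k)];q=q[(q[:,2]>.09)&(q[:,2]<.14)]
            if len(q)<30: continue
            top=q[q[:,2]>np.percentile(q[:,2],95)-.006];e=np.c_[(q[:,:2]-C)@ex,(q[:,:2]-C)@ey]
            t=np.c_[(top[:,:2]-C)@ex,(top[:,:2]-C)@ey]
            print(nm,c[3][k].round(),"top z",np.percentile(q[:,2],95).round(4),"x",np.percentile(t[:,0],[3,97]).round(4),"y",np.percentile(t[:,1],[3,97]).round(4))
E
```

```text
t 12.75 pos [ 0.5462 -0.0939  0.1847] ext xy 0.0495 -0.0678 F [ 0.6 -0.9  0.2] w 0.0856
axes [[0.978, 0.012, 0.206], [-0.206, 0.032, 0.978], [0.005, -0.999, 0.034]]
twist units -0.0021782403601486866 rows 0.02905796959291646 shift units (now) [-0.065  0.424  0.024] (after twist) [-0.065  0.424  0.025]
yel [245.  94.] top z 0.1318 x [-0.0462 -0.0278] y [-0.0874 -0.0814]
yel [328.  95.] top z 0.1315 x [-0.0463 -0.0275] y [-0.0337 -0.0282]
yel [247. 204.] top z 0.1316 x [0.0272 0.0457] y [-0.0871 -0.0814]
yel [326. 203.] top z 0.1314 x [0.0272 0.0459] y [-0.0338 -0.0279]
blue [287. 184.] top z 0.1278 x [0.0225 0.0244] y [-0.0695 -0.046 ]
blue [289. 211.] top z 0.1336 x [0.0243 0.0492] y [-0.0701 -0.0452]
```

View pics/w2.png

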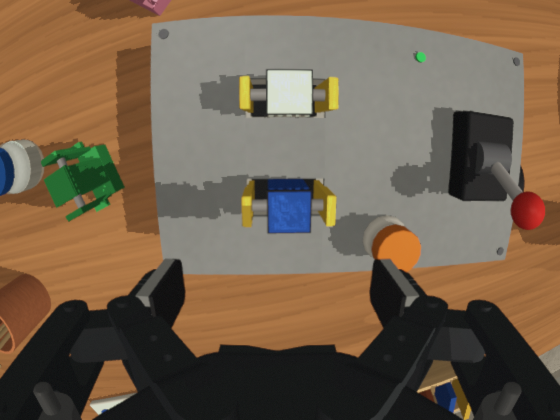

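The wrist view shows the blue cassette at (289,211) between its yellow pads at (247,204) and (326,203). Its centre is at ext (0.0365,-0.0578). The pot at (396,243) is clear of the fingers' path.

Request:
move_arm(
  increments=[
    {"grip": 0, "linear": [-0.03, 0, 0.025], "twist": 0},
    {"grip": 0, "linear": [-0.02, 0, 0.015], "twist": 0},
    {"grip": 0, "linear": [-0.01, 0.03, 0.005], "twist": -0.002},
    {"grip": 0, "linear": [0, 0.06, 0], "twist": 0},
    {"grip": 0, "linear": [0, 0.03, 0], "twist": 0},
  ],
)

```text
clock: 13.3
eef_pos: [0.5394, -0.0808, 0.1653]
tool_rot: [-0.692, 0.064, -0.078, 0.715]
ft_force: [0.0, -0.2, 0.4]
grip_width: 0.0854
```

```bash
python3 - <<'E'
from h import *
plan(E2W(.0365,-.057,.098))
E
```

```text
t 13.3 pos [ 0.5394 -0.0808  0.1653] ext xy 0.0402 -0.0562 F [ 0.  -0.2  0.4] w 0.0854
axes [[0.98, 0.022, 0.2], [-0.2, 0.03, 0.979], [0.016, -0.999, 0.034]]
twist units 0.0011392128114146027 rows 0.015197226091103543 shift units (now) [-0.024  0.336 -0.015] (after twist) [-0.024  0.336 -0.015]
```

Request:
move_arm(
  increments=[
    {"grip": 0, "linear": [-0.012, 0.06, -0.006], "twist": 0},
    {"grip": 0, "linear": [-0.008, 0.07, -0.004], "twist": 0},
    {"grip": 0, "linear": [-0.005, 0.06, -0.004], "twist": 0},
    {"grip": 0, "linear": [0, 0.04, 0], "twist": 0},
    {"grip": 0, "linear": [0, 0.02, 0], "twist": 0},
  ],
)

```text
clock: 13.8
eef_pos: [0.5337, -0.0804, 0.1101]
tool_rot: [-0.692, 0.065, -0.077, 0.715]
ft_force: [0.1, 0.4, 0.1]
grip_width: 0.0858
```

```bash
python3 - <<'E'
from h import *
plan(E2W(.0365,-.057,.098))
E
```

```text
t 13.8 pos [ 0.5337 -0.0804  0.1101] ext xy 0.0345 -0.057 F [0.1 0.4 0.1] w 0.0858
axes [[0.98, 0.02, 0.199], [-0.199, 0.03, 0.979], [0.013, -0.999, 0.034]]
twist units 0.0015376168828257208 rows 0.02051198088334702 shift units (now) [ 0.009  0.061 -0.002] (after twist) [ 0.009  0.061 -0.002]
```

Down the last centimetre, then close gently in place.

Request:
move_arm(
  increments=[
    {"grip": 0, "linear": [0.006, 0.03, -0.002], "twist": 0},
    {"grip": 0, "linear": [0.004, 0.02, -0.001], "twist": 0},
    {"grip": 0, "linear": [0, 0.008, 0], "twist": 0},
    {"grip": 0.3, "linear": [0, 0, 0], "twist": 0},
    {"grip": 0.3, "linear": [0, 0, 0], "twist": 0},
  ],
)

```text
clock: 14.3
eef_pos: [0.5366, -0.0814, 0.0976]
tool_rot: [-0.692, 0.065, -0.077, 0.715]
ft_force: [-1.0, -1.3, 1.3]
grip_width: 0.0606
```

```bash
python3 - <<'E'
from h import *
plan(E2W(.0365,-.057,.098))
E
```

```text
t 14.3 pos [ 0.5366 -0.0814  0.0976] ext xy 0.0376 -0.0574 F [-1.  -1.3  1.3] w 0.0606
axes [[0.98, 0.02, 0.199], [-0.199, 0.03, 0.979], [0.014, -0.999, 0.033]]
twist units 0.0015615043657373207 rows 0.02083064257229359 shift units (now) [-0.005 -0.002  0.002] (after twist) [-0.005 -0.002  0.002]
```

Request:
move_arm(
  increments=[
    {"grip": 0.6, "linear": [0, 0, 0], "twist": 0},
    {"grip": 0.8, "linear": [0, 0, 0], "twist": 0},
    {"grip": 1, "linear": [0, 0, 0], "twist": 0},
    {"grip": 1, "linear": [0, 0, 0], "twist": 0},
    {"grip": 1, "linear": [0, 0, 0], "twist": 0},
  ],
)

```text
clock: 14.8
eef_pos: [0.5382, -0.0827, 0.1031]
tool_rot: [-0.693, 0.063, -0.079, 0.714]
ft_force: [0.1, 0.3, -1.1]
grip_width: 0.032
```

```bash
python3 - <<'E'
from h import *
plan(E2W(.037,-.0575,.105))
E
```

```text
t 14.8 pos [ 0.5382 -0.0827  0.1031] ext xy 0.0394 -0.0583 F [ 0.1  0.3 -1.1] w 0.032
axes [[0.98, 0.026, 0.2], [-0.2, 0.026, 0.979], [0.021, -0.999, 0.031]]
twist units 0.0011595551892531475 rows 0.015468595682584116 shift units (now) [-0.012 -0.009  0.005] (after twist) [-0.012 -0.009  0.005]
```

```bash
python3 - <<'E'
from h import *
i,d=bot.camera("wrist");j,_=bot.camera("scene")
a=cv2.resize(i[130:330,180:380],(600,600),interpolation=cv2.INTER_CUBIC)[:, 100:500];b=cv2.resize(j[165:265,220:287],(400,600),interpolation=cv2.INTER_CUBIC)
cv2.imwrite("pics/g1.png",np.hstack([a,b]));o=bot.get_obs();print(o["grip_width"],o["ft_force"],o["eef_pos"])
E
```

```text
0.032432968701691746 [-0.12508857  0.01928916 -2.75285773] [ 0.53807897 -0.08267492  0.10291721]
```

View pics/g1.png

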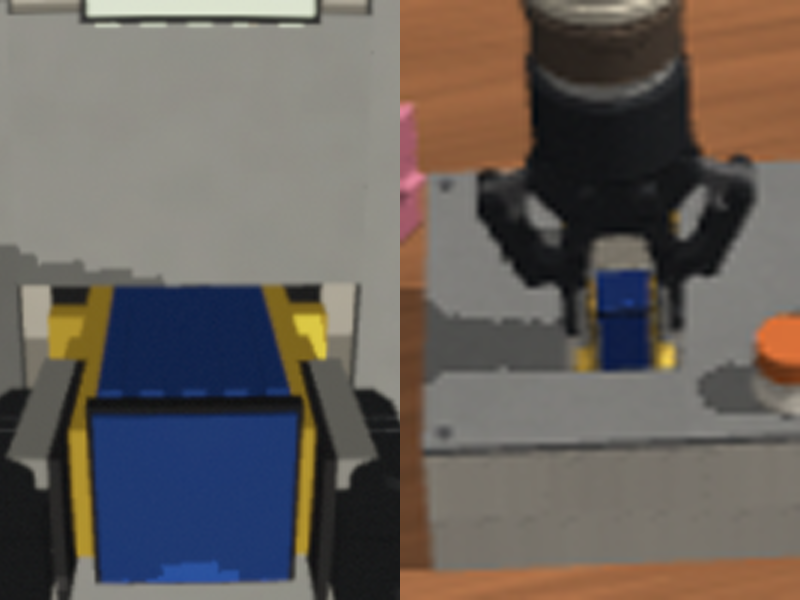

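The close-up shows both yellow pads pressed in between the fingers, against the blue core. The opening reads 32 mm, less than the nominal 40. Lifting slowly and straight.

Request:
move_arm(
  increments=[
    {"grip": 1, "linear": [0.001, -0.03, 0.001], "twist": 0},
    {"grip": 1, "linear": [0.001, -0.04, 0.001], "twist": 0},
    {"grip": 1, "linear": [0.001, -0.05, 0.001], "twist": 0},
    {"grip": 1, "linear": [0.001, -0.05, 0.001], "twist": 0},
    {"grip": 1, "linear": [0.001, -0.05, 0.001], "twist": 0},
  ],
)

```text
clock: 15.4
eef_pos: [0.5369, -0.0827, 0.1482]
tool_rot: [-0.693, 0.064, -0.078, 0.714]
ft_force: [-0.1, 0.0, -1.8]
grip_width: 0.0323
```

```bash
python3 - <<'E'
from h import *
plan(E2W(.038,-.0578,.2))
E
```

```text
t 15.4 pos [ 0.5369 -0.0827  0.1482] ext xy 0.0382 -0.0586 F [-0.1  0.  -1.8] w 0.0323
axes [[0.98, 0.022, 0.199], [-0.2, 0.027, 0.979], [0.016, -0.999, 0.031]]
twist units 0.001208411800375453 rows 0.01612034832952708 shift units (now) [ 0.003 -0.259  0.012] (after twist) [ 0.003 -0.259  0.012]
```

Request:
move_arm(
  increments=[
    {"grip": 1, "linear": [0.001, -0.05, 0.002], "twist": 0},
    {"grip": 1, "linear": [0.001, -0.06, 0.002], "twist": 0},
    {"grip": 1, "linear": [0.001, -0.06, 0.002], "twist": 0},
    {"grip": 1, "linear": [0, -0.05, 0.002], "twist": 0},
    {"grip": 1, "linear": [0, -0.03, 0.001], "twist": 0},
  ],
)

```text
clock: 15.9
eef_pos: [0.5379, -0.0826, 0.2053]
tool_rot: [-0.693, 0.062, -0.079, 0.714]
ft_force: [-0.0, -0.6, -2.5]
grip_width: 0.0322
```

Request:
move_arm(
  increments=[
    {"grip": 1, "linear": [0, 0, 0], "twist": 0},
    {"grip": 1, "linear": [0, 0, 0], "twist": 0},
    {"grip": 1, "linear": [0, 0, 0], "twist": 0},
    {"grip": 1, "linear": [0, 0, 0], "twist": 0},
    {"grip": 1, "linear": [0, 0, 0], "twist": 0},
  ],
)

```text
clock: 16.4
eef_pos: [0.5376, -0.0826, 0.2051]
tool_rot: [-0.693, 0.063, -0.079, 0.714]
ft_force: [0.2, 0.2, -1.3]
grip_width: 0.032
```

```bash
python3 - <<'E'
from h import *
plan(E2W(.038,-.0578,.2));o=bot.get_obs();print(o["joint_vel"].round(4))
j,d=bot.camera("scene");P=cloud("scene",d)
i,_=bot.camera("wrist")
hsv=cv2.cvtColor(j,cv2.COLOR_BGR2HSV);H,S,V=[hsv[...,k] for k in range(3)]
e=np.stack([(P[...,:2]-C)@ex,(P[...,:2]-C)@ey,P[...,2]],-1)
m=(H>105)&(H<130)&(S>130)&(abs(e[...,0]-.045)<.03)&(abs(e[...,1]+.06)<.03)
q=e[m];print("blue",m.sum(),q.min(0).round(3),q.max(0).round(3))
col=(abs(e[...,0]-.045)<.03)&(abs(e[...,1]+.06)<.02)&(P[...,2]>.1);print("lowest of held thing",np.percentile(e[col][:,2],[0,2,5]).round(3))
m=((H<6)|(H>172))&(S>130)&(V>50)&(P[...,2]>.13)&(P[...,2]<.2)&(abs(P[...,0]-.53)<.08)&(abs(P[...,1]-.08)<.06);v,u=np.nonzero(m);print("ball px",u.mean(),v.mean())
cv2.imwrite("pics/f1.png",np.hstack([cv2.resize(j[150:270,205:347],(400,338)),cv2.resize(i,(400,338))]))
E
```

```text
t 16.4 pos [ 0.5376 -0.0826  0.2051] ext xy 0.0388 -0.0584 F [ 0.2  0.2 -1.3] w 0.032
axes [[0.98, 0.026, 0.199], [-0.2, 0.026, 0.979], [0.02, -0.999, 0.031]]
twist units 0.0012378517864183314 rows 0.01651308103015129 shift units (now) [-0.004  0.026  0.002] (after twist) [-0.004  0.026  0.002]
[-0.0003  0.0058 -0.0071  0.0004 -0.0011 -0.0003]
blue 187 [ 0.025 -0.073  0.164] [ 0.056 -0.048  0.239]
lowest of held thing [0.142 0.158 0.179]
ball px 311.86206896551727 200.5
```

View pics/f1.png

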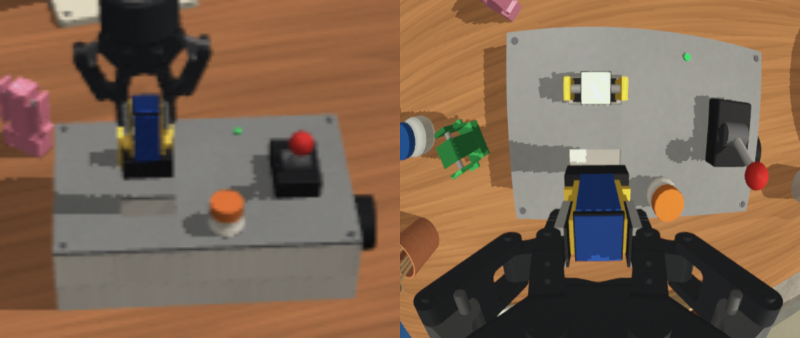

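The cassette hangs between the fingers clear of its bay, at (147,135) on the left and (597,215) on the right. White is seated, the pot is standing and the lever is over. One last tilt check on the cassette's front face, then I hand in.

```bash
python3 - <<'E'
from h import *
j,d=bot.camera("scene");P=cloud("scene",d)
hsv=cv2.cvtColor(j,cv2.COLOR_BGR2HSV);H,S,V=[hsv[...,k] for k in range(3)]
e=np.stack([(P[...,:2]-C)@ex,(P[...,:2]-C)@ey,P[...,2]],-1)
m=(H>105)&(H<130)&(S>130)&(abs(e[...,0]-.045)<.03)&(abs(e[...,1]+.06)<.03)&(P[...,2]<.222)
q=e[m];f=np.polyfit(q[:,2],q[:,0],1);r=q[:,0]-np.polyval(f,q[:,2]);k=abs(r)<2*r.std();f=np.polyfit(q[k,2],q[k,0],1)
t=np.rad2deg(np.arctan(f[0]));print("pitch deg",t,"resid",r.std(),len(q))
o=bot.get_obs();print(o["clock"],o["eef_pos"],o["grip_width"])
if abs(t)<6: bot.job_done();print("handed in")
E
```

```text
pitch deg 3.3990633027189117 resid 0.0020589833861509466 116
16.55 [ 0.53771332 -0.08258333  0.20526981] 0.031861531281691176
the job is handed in; nothing more can be done
handed in
```

The job is handed in at 16.6 s of the 43 s allowed. I switched the extractor off first, then pinched the blue-stained cassette in the far bay by its two catches and drew it straight up. The arm is still holding it there.

**Last checks**
- **Lever:** it measured about 1.02 rad, so it is at its off stop. It stalled at the predicted stop position and hadn't moved at the final look.
- **Cassette:** its underside is about 5 cm above the deck. It leans about 3.4° by the depth fit, with the tool itself about 2° off vertical. The arm was still.
- **Surroundings:** the white filter is still seated and the glaze pot still stands where it was. The other bystanders weren't measured again after the moves.

**What went wrong or disagreed**
- **Joint limit:** joint 6 ran into its limit early on and tilted the tool 7°. I unwound it and had corrected it before touching anything, which cost about 7 s.
- **Grip opening:** it reads 32 mm, where fully pinched pads should be 40 mm apart. The pictures show both pads pressed in between the fingers and the cassette held.
- **Indicator:** the green light on the deck looks unchanged after switching off. I took the lever angle as the evidence that the extractor is off.

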